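Take a dry-fitted pipe foot apart onto its places

TASK

The pipe parts stand dry-stacked on a plywood stand. Take the stack apart from the top down, one part at a time, and set each down (not dropped, right way up as it stands) in its own place and let go: the end cap inside the square wooden tray, the coupling inside the round steel dish, the flange over the dowel so that it lies flat on its round board, and last the timber block lengthwise between the two battens of the long board, flat, in line with the board and centred on it. Tip nothing over, and leave the glue tin and the loose wood offcut where they are.

Things in the scene. Friction and masses are not known exactly. Their poses are not given: they have to be found in the camera images.
- cap_center (a point): Pipe end cap, top of the stack: solid grey plastic cylinder, 34 mm diameter, 32 mm tall, edge of the top bevelled from 26 mm up. Point at its centre, 16 mm above its underside; z up. Weighs about 40 g. Goes in the square tray.
- coupling_center (a point): Pipe coupling, under the cap: plain grey plastic tube standing upright, outside diameter 46 mm, bore 24 mm, 44 mm tall. Point at its centre on the axis, 22 mm above its underside; z up. About 60 g. Goes in the round dish.
- flange_center (a point): Pipe flange, under the coupling: grey plastic round foot disc, 76 mm diameter and 8 mm thick, with a hub of 58 mm diameter rising 24 mm above it (32 mm tall in all), bore 34 mm right through. Grip it by the hub. Point on the axis 16 mm above its underside; z up. About 120 g. Goes over the dowel.
- block_center (a point): Timber block at the bottom of the stack: pale wood, 110 mm long (its x), 56 mm wide (its y), 36 mm tall. Point at its centre, 18 mm above its underside. It lies on a fixed plywood stand, 140 x 90 x 18 mm, roughly lengthwise (within 0.15 rad). About 160 g. Goes on the long board with battens.
- tray: Square open wooden tray, fixed: 92 x 92 mm outside, 14 mm high, walls 7 mm thick (inside 78 x 78 mm), floor top 7 mm above the table. Origin at the centre of its underside on the table, x and y along its sides, z up.
- dish: Shallow round steel dish, fixed: 86 mm outside diameter, 12 mm high, inside diameter at the floor about 74 mm, floor top 4 mm above the table. Origin at the centre of its underside on the table, z up.
- post: Round plywood board, fixed: 92 mm diameter, 12 mm thick, with an upright dowel at its centre, 16 mm diameter, rising 26 mm above the board (top 38 mm above the table). Origin at the centre of its underside on the table, z up.
- rest: Long plywood board, fixed: 156 mm long (x), 66 mm wide (y), 10 mm thick, with a raised batten across each end (12 mm wide, top 24 mm above the table), leaving 132 mm between them along x; the long sides are open. Origin at the centre of its underside on the table; the block's length goes along x, either way round.
- glue_center (a point): Bystander: closed upright glue tin, 66 mm diameter, 100 mm tall, not to be shifted. Point at its centre, 50 mm above the table.
- offcut_center (a point): Bystander: loose wood offcut, 60 x 40 x 30 mm, lying on the table, not to be shifted. Point at its centre, 15 mm above the table.
There are look-alikes about, which are no part of the job. Leave any white look-alike of the part that bears coupling_center alone.

How it is judged:
On the way, in this order (a step that is already met when the one before it is completed fails the run):
1. the end cap is set down in the square tray and released (x of cap_center in the frame of tray between -0.024 and 0.024 m and y of cap_center in the frame of tray between -0.024 and 0.024 m and z of cap_center in the frame of tray between 0.02 and 0.026 m and angle between cap_center's own z axis and vertical below 0.1 rad and linear speed of cap below 0.03 m/s and angular speed of cap below 0.3 rad/s and contact force between cap and the fingers below 0.05 N), for 0.2 s.
2. the coupling is set down in the round dish and released (horizontal distance between coupling_center and dish below 0.017 m and z of coupling_center in the frame of dish between 0.023 and 0.029 m and angle between coupling_center's own z axis and vertical below 0.1 rad and linear speed of coupling below 0.03 m/s and angular speed of coupling below 0.3 rad/s and contact force between coupling and the fingers below 0.05 N), for 0.2 s.
3. the flange is set down over the dowel post and released (horizontal distance between flange_center and post below 0.014 m and z of flange_center in the frame of post between 0.025 and 0.031 m and angle between flange_center's own z axis and vertical below 0.1 rad and linear speed of flange below 0.03 m/s and angular speed of flange below 0.3 rad/s and contact force between flange and the fingers below 0.05 N), for 0.2 s.
4. the timber block is set down between the battens of the rest and released (x of block_center in the frame of rest between -0.014 and 0.014 m and y of block_center in the frame of rest between -0.015 and 0.015 m and angle between the x axis of block_center and the x axis of rest, either way round below 0.2 rad and z of block_center in the frame of rest between 0.025 and 0.031 m and angle between block_center's own z axis and vertical below 0.1 rad and linear speed of block below 0.03 m/s and angular speed of block below 0.3 rad/s and contact force between block and the fingers below 0.05 N), for 0.2 s.
At the end, for the whole second after the job is handed in: All flat, upright (0.1 rad), released, at rest: cap in the tray (24 mm of centre per side), coupling in the dish (17 mm), flange on the round board round the dowel (14 mm), block on the long board between battens (14 mm along, 15 mm across, in line to 0.2 rad); heights to 3 mm (all of step 1 and all of step 2 and all of step 3 and all of step 4); the robot touches nothing.
It fails at once if a part is tipped over (angle between any of cap_center, coupling_center, flange_center, block_center's own z axis and vertical above 0.6 rad).
It fails at once if a part is dropped (falls free at over 0.8 m/s) ((linear speed of cap above 0.8 m/s and contact force between cap and the fingers below 0.01 N) or (linear speed of coupling above 0.8 m/s and contact force between coupling and the fingers below 0.01 N) or (linear speed of flange above 0.8 m/s and contact force between flange and the fingers below 0.01 N) or (linear speed of block above 0.8 m/s and contact force between block and the fingers below 0.01 N)).
It fails at once if the glue tin is shifted or knocked over (more than 20 mm) (distance of glue_center from where it was at the start of the episode above 0.02 m).
It fails at once if the wood offcut is shifted (more than 20 mm) (distance of offcut_center from where it was at the start of the episode above 0.02 m).
It also fails if it takes over 120 s, if anything falls off the work surface, if the arm or the gripper's body presses on something with over 40 N, if the wrist force passes 120 N, or if a joint passes its speed limit or range.

ROBOT

A 7-joint arm with a two-finger parallel gripper is mounted at the origin on the work surface. World frame = base frame: x ahead of the robot, y to its left, z up, the work surface at z = 0. Lengths are in m, angles in rad, forces in N, time in s.
With the tool pointing down it reaches from about 0.425 to 0.95 m from the base axis. Payload 4.7 kg.
Tool frame: the origin (TCP) lies between the finger pads; the fingertips stand 8 mm ahead of it and the grasp point (between the pads) lies 11 mm behind it (ctrl.tips_ahead is the z of the fingertips in the tool frame, in m); z points along the fingers, y is the line along which they close (so a half turn about z gives the same grasp; the last joint's range is limited). The gripper opens to 85 mm and grips with 20 to 120 N. Pads are 22 mm wide; open, the fingers measure 114 mm over their backs; the gripper's body (76 mm by 85 mm) begins 54 mm behind the grasp point. The pads swing forward as they close: fully open they stand 13 mm farther back than shut.
Start: joints at [-1.249, 0.469, -0.049, 1.532, 0.024, 1.141, -0.082], TCP at [0.232, 0.634, 0.239] pointing down, gripper open.
Joint ranges: [-2.59, 2.59], [-0.33, 1.99], [-1.39, 1.29], [0.1, 2.45], [-1.04, 4.18], [0.21, 1.99], [-2.66, 2.66]. Speed limits (rad/s): [2.57, 2.57, 3.14, 3.14, 3.14, 3.14, 3.14].

INTERFACE

Orientations are given as a 3x3 rotation matrix whose columns are the frame's x, y, z axes.
In Python, from cell import ctrl, read_camera, spotter gives the robot as it stands.
- The arm moves only by the shell command python3 -m creep 'ROWS' [FORCE]. ROWS is JSON, a list of rows, each an object with "offset": the shift along the tool's x, y, z in m, a list of three; "twist": the turn, a rotation vector about the tool's x, y, z in rad, a list of three; "jaw": the finger opening in m, from 0 to 0.0854. A call has 1 to 10 rows; each row shifts and turns the commanded pose from where the row before left it, along the tool's axes as they then stand; what a row does not reach is not made up. A row lasts 1/10 s, in which the tool goes at most 50 mm and 8.59 degrees, less where a joint would pass 70% of its speed; a pose out of reach is approached as far as the arm can. A call with a gripper value outside its range is refused whole. The fingers move at their own pace and stop on an object; FORCE is the grip in N (left out, the last holds). Time passes only in rows, so rows that do not move let the fingers close. It gives the time, the measured TCP pose, the force, the opening and the grip force at its end, in the units of the state.
- ctrl.observe(): the state, without advancing time (a new reading comes with each control period).
- read_camera(name): name is "side" or "top"; returns a dict with "img" (420x560x3 uint8, red, green, blue), "depth" (420x560 float32, m along the optical axis (not along the pixel's ray), 0 where there is no reading), "mtx" (3x3 intrinsics, pixels), "R" (3x3) and "t" (3): a world point X has camera coordinates R X + t. Camera axes: x right, y down, z forward; pixel columns grow to the right and rows downward; lengths in m; the calibration is good to about 2 mm. A picture is of the moment at which its call begins.
- ctrl.hand_in(): hands the job in; it is judged then, once.
Trained networks look in the newest picture that a camera, given by its name, has taken for a name from the list of things; names that differ only in an ending like _2 or _b are one class to them, and where a whole thing is asked for, a point or a joint stands for the part that bears it (a point fixed in the world has none). Each returns a list of dicts, best first, with "p" (0 to 1); they miss things now and then, are a little off and sometimes report something else, mostly with a low value. They report only what shows in the picture. A call takes as long as a camera call. They do not tell look-alikes from the thing itself.
- spotter.regions_of(camera, label): "region" (420x560 bool, what is visible of it) and "pixel" ([column, row] in pixels, amid what is visible of it).
The state is a dict: "t": time; "joints": joint angles; "dq": joint speeds; "tau": joint torques, N m; "tcp_pos": TCP position; "tool_rot": TCP orientation; "contact_force": force on the tool from outside, world axes, zero at the start; "moment": the same for the moment, N m; "finger_gap": finger opening in m; "grasp_force": force on a finger pad.
Only numpy, scipy, OpenCV 4.12 (cv2) and the standard library are available. Lean on these libraries where they do the work, as an engineer would, in place of code of your own. Each camera call takes 0.05 s, during which the arm holds its last target. There are 200 camera calls.

## Working session

There is one attempt and no reset: what is moved stays moved. The work goes in short steps, Python scripts to look and compute and a shell command to move; the robot and the scene stay as the last step left them, time stands still between calls to the robot, and variables do not carry over. Pictures are saved under pics/ and viewed, at most 14 in all, crops included, and the job is handed in when it is done.

```bash
ls; mkdir -p pics
python3 - <<'E'
from cell import ctrl, read_camera, spotter
import cv2,numpy as np
s=ctrl.observe();print(s['t'],s['tcp_pos'],s['tool_rot'],s['finger_gap'],ctrl.tips_ahead)
for n in('top','side'):
    c=read_camera(n);cv2.imwrite(f'pics/{n}0.png',c['img'][:,:,::-1]);np.savez(f'{n}0.npz',**c)
    print(n,c['mtx'].tolist(),np.round(-c['R'].T@c['t'],3))
    for l in ['cap_center','coupling_center','flange_center','block_center','tray','dish','post','rest','glue_center','offcut_center']:
        for r in spotter.regions_of(n,l):
            m=r['region'];d=c['depth'];v,u=np.nonzero(m&(d>0));z=d[v,u]
            P=(np.linalg.inv(c['mtx'])@np.stack([u,v,np.ones_like(u)])*z).T
            W=(P-c['t'])@c['R']
            if len(W)<5: print(l,'few');continue
            print(l,round(r['p'],2),np.round(r['pixel']),len(W),'lo',np.round(np.percentile(W,2,0),3),'hi',np.round(np.percentile(W,98,0),3))
E
```

```text
pics
0.0 [0.23177266 0.6333778  0.23825109] [[-9.39106580e-01  3.43625531e-01 -5.70923266e-04]
 [ 3.43625991e-01  9.39104760e-01 -1.85139452e-03]
 [-1.00029668e-04 -1.93484085e-03 -9.99998123e-01]] 0.08523977164401385 0.008
top [[485.3638479182007, 0.0, 279.58219192823003], [0.0, 485.3638479182007, 205.15043249246912], [0.0, 0.0, 1.0]] [0.347 0.056 1.112]
cap_center 0.57 [155. 265.] 268 lo [0.426 0.282 0.135] hi [0.456 0.312 0.164]
coupling_center 0.67 [117. 270.] 469 lo [ 0.422  0.39  -0.002] hi [0.464 0.433 0.047]
flange_center 0.84 [172. 277.] 480 lo [0.405 0.264 0.057] hi [0.474 0.327 0.088]
flange_center 0.59 [156. 266.] 256 lo [0.426 0.282 0.135] hi [0.456 0.31  0.164]
block_center 0.57 [168. 284.] 517 lo [0.382 0.259 0.023] hi [0.493 0.333 0.057]
block_center 0.24 [173. 276.] 438 lo [0.406 0.263 0.057] hi [0.474 0.327 0.088]
tray 0.91 [435. 256.] 1725 lo [ 0.398 -0.354  0.002] hi [ 0.502 -0.249  0.016]
dish 0.6 [236. 167.] 974 lo [ 0.638  0.112 -0.001] hi [0.713 0.188 0.014]
rest 0.77 [308. 250.] 1999 lo [ 0.398 -0.074  0.005] hi [0.536 0.039 0.026]
rest 0.63 [124. 204.] 1077 
[... 774 characters left out ...]
76 [322. 357.] 787 lo [0.383 0.269 0.023] hi [0.495 0.34  0.059]
block_center 0.29 [306. 348.] 675 lo [0.406 0.282 0.058] hi [0.475 0.337 0.09 ]
tray 0.87 [360. 147.] 914 lo [ 0.398 -0.35   0.004] hi [ 0.501 -0.244  0.018]
dish 0.66 [219. 267.] 978 lo [0.638 0.113 0.001] hi [0.712 0.191 0.014]
post 0.71 [272. 160.] 771 lo [ 0.619 -0.23   0.003] hi [ 0.7   -0.143  0.038]
rest 0.91 [329. 226.] 1712 lo [ 0.393 -0.076  0.003] hi [0.539 0.05  0.027]
glue_center 0.65 [272. 160.] 805 lo [ 0.618 -0.232  0.   ] hi [ 0.701 -0.144  0.038]
glue_center 0.61 [218. 366.] 1561 lo [0.552 0.365 0.011] hi [0.61  0.423 0.104]
offcut_center 0.57 [342. 186.] 456 lo [ 0.431 -0.174  0.004] hi [ 0.488 -0.115  0.035]
```

View pics/top0.png

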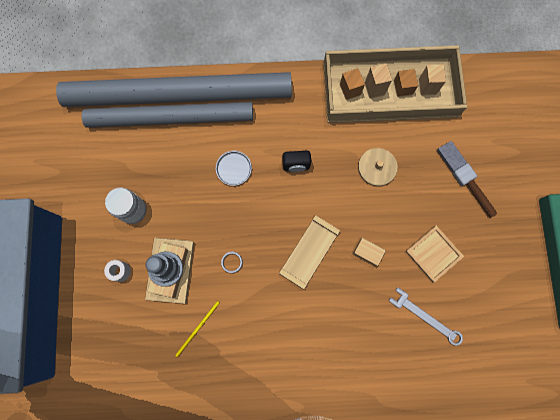

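View pics/side0.png

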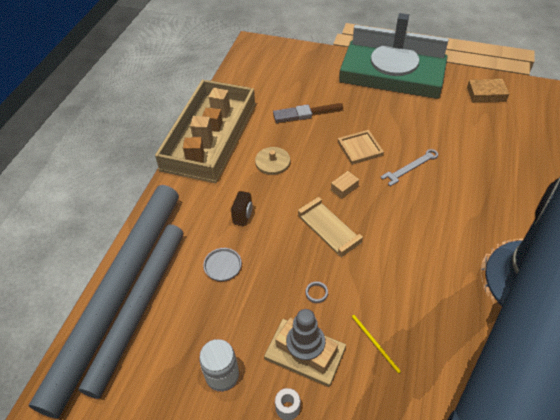

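Top view: the stack is at px (165,268), with a white look-alike coupling at (117,270) and the glue tin at (126,203). The dish is at (234,168), the dowel board at (378,167), the rest at (310,252), the offcut at (369,251) and the tray at (435,253). The side view agrees, with the stack at (305,335) and the white ring at (287,402).

Candidates for the coupling: the one in the stack at side px (304,331), the white tube at (287,402), and a false hit on the offcut at (345,185). I choose the grey one in the stack. Next come a close crop and the precise fits.

```bash
cat > h.py <<'E'
import numpy as np, cv2
from cell import ctrl, read_camera, spotter
def cloud(c):
    d=c['depth'];v,u=np.nonzero(d>0)
    P=(np.linalg.inv(c['mtx'])@np.stack([u,v,np.ones_like(u)])*d[v,u]).T
    return (P-c['t'])@c['R']
def box(W,x,y,r,z0,z1):
    return W[(np.hypot(W[:,0]-x,W[:,1]-y)<r)&(W[:,2]>z0)&(W[:,2]<z1)]
def circ(W):
    c,r=cv2.minEnclosingCircle((W[:,:2]*1000).astype(np.float32)); return np.round([*c,r],1),'mean',np.round(W.mean(0)*1000,1),len(W)
def rect(W):
    return np.round(np.hstack([np.ravel(q) for q in cv2.minAreaRect((W[:,:2]*1000).astype(np.float32))]),1),len(W)
def delta(x,y,z=None,yaw=None):
    "shift in tool axes from measured TCP to world target; twist about tool z (mod pi) for tool x-axis yaw"
    s=ctrl.observe();p=np.array(s['tcp_pos']);R=np.array(s['tool_rot']);t=np.array([x,y,p[2] if z is None else z])
    print('tcp',p.round(4),'xyaw',round(np.arctan2(R[1,0],R[0,0]),4),'tilt',np.round(R[2,:2],4),'delta',np.round(R.T@(t-p)*1000,1),'mm; gap',round(s['finger_gap'],4),'t',round(s['t'],2))
    if yaw is not None:
        d=-(yaw-np.arctan2(R[1,0],R[0,0]));print('twist z',round((d+np.pi/2)%np.pi-np.pi/2,3))
E
python3 - <<'E'
from h import *
for n in('top','side'):
    c=np.load(n+'0.npz');W=cloud(c);print(n)
    print('cap',circ(box(W,.441,.297,.03,.158,.17)))
    print('hubtop',circ(box(W,.441,.30,.045,.08,.093)))
    print('foot',circ(box(W,.441,.30,.055,.06,.068)))
    print('block',rect(box(W,.441,.30,.08,.048,.059)))
    print('stand',rect(box(W,.441,.30,.11,.012,.022)))
    print('tray',rect(box(W,.45,-.30,.09,.009,.03)))
    print('dish',circ(box(W,.675,.15,.06,.007,.03)))
    print('post',circ(box(W,.66,-.187,.07,.009,.016)), 'dowel',circ(box(W,.66,-.187,.05,.034,.05)))
    print('rest',rect(box(W,.467,-.015,.087,.0075,.04)))
    print('batten',rect(box(W,.467,-.015,.12,.02,.04)))
a=np.load('top0.npz')['img'][215:325,85:215];b=np.load('side0.npz')['img'][290:420,240:380]
f=lambda i:cv2.resize(i,(390,390),interpolation=2)
cv2.imwrite('pics/crop0.png',np.hstack([f(a),f(b)])[:,:,::-1])
E
```

```text
top
cap (array([441.7, 297.8,  15.7]), 'mean', array([441.4, 298. , 160.4]), 160)
hubtop (array([440. , 297.8,  28.7]), 'mean', array([431.5, 287.2,  85.2]), 170)
foot (array([440.2, 298.3,  37.8]), 'mean', array([434.9, 288.6,  62.2]), 233)
block (array([437.7, 293.3,  63.7, 110. ,  74.1]), 550)
stand (array([444.9, 328.7, 150.6, 140. ,  81.9]), 982)
tray (array([ 450.7, -301.8,   92.2,   94.1,   36.6]), 639)
dish (array([674.5, 149.9,  42.9]), 'mean', array([678.1, 150. ,  10.1]), 228)
post (array([ 662.1, -190.6,   46.3]), 'mean', array([ 661.4, -190.4,   11.9]), 980) dowel (array([ 660.4, -190.7,    7.9]), 'mean', array([ 661. , -190.8,   38.3]), 33)
rest (array([457.1, -32.5, 101.7, 156.3,  54.9]), 1742)
batten (array([447.7, -47.3, 136.5, 157.9,  54.8]), 393)
side
cap (array([441.6, 302.7,  16.4]), 'mean', array([441.6, 302.8, 161.4]), 221)
hubtop (array([439.9, 302.2,  29.3]), 'mean', array([435. , 314.8,  86.8]), 259)
foot (array([440.6, 305.1,  50.4]), 'mean', array([437.2, 316.1,  63.1]), 351)
block (array([440.5, 305. ,  66.8, 110.7,  74.5]), 601)
stand (array([444.9, 333. , 153.2, 140.8,  82.6]), 1211)
tray (array([ 464.3, -288.4,  130.3,  101.7,   37.2]), 526)
dish (array([673.2, 151.1,  44. ]), 'mean', array([676.6, 148.8,  10.4]), 313)
post (array([ 658.7, -188.1,   49.2]), 'mean', array([ 660.8, -184.8,   12.6]), 597) dowel (array([ 660.8, -187.6,    9.6]), 'mean', array([ 660.8, -186.9,   38.3]), 29)
rest (array([465.6, -15.6,  93. , 165.5,  46. ]), 1561)
batten (array([447.1, -47. , 141.8, 163.5,  54.8]), 382)
```

View pics/crop0.png

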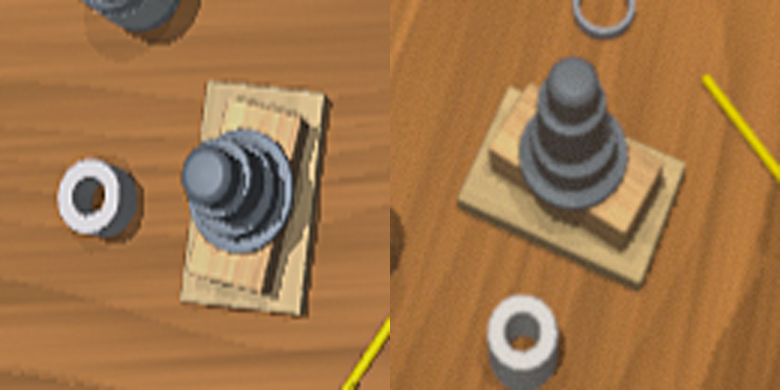

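The crop shows the grey cap, coupling and flange stacked on the block on its stand, and the white tube standing apart on the table. I'm using the grey ones, with positions averaged over the two cameras.

```bash
python3 -m creep '[{"offset":[0,0,0],"twist":[0,0,-0.117],"jaw":0.085},{"offset":[0,0,0],"twist":[0,0,-0.117],"jaw":0.085},{"offset":[0,0,0],"twist":[0,0,-0.117],"jaw":0.085},{"offset":[-0.03,-0.045,0],"twist":[0,0,0],"jaw":0.085},{"offset":[-0.03,-0.045,0],"twist":[0,0,0],"jaw":0.085},{"offset":[-0.03,-0.045,0],"twist":[0,0,0],"jaw":0.085},{"offset":[-0.03,-0.045,0],"twist":[0,0,0],"jaw":0.085},{"offset":[-0.03,-0.045,0],"twist":[0,0,0],"jaw":0.085},{"offset":[-0.03,-0.045,0],"twist":[0,0,0],"jaw":0.085}]' 40
python3 - <<'E'
from h import *
delta(.4415,.300,.143,np.pi)
for n in('top','side'):
    c=read_camera(n)
    for r in spotter.regions_of(n,'rest')[:1]:
        m=cv2.dilate(r['region'].astype(np.uint8),np.ones((5,5)))>0
        W=cloud({**c,'depth':c['depth']*m})
        print(n,round(r['p'],2),'rest',rect(W[(W[:,2]>.006)&(W[:,2]<.03)]),'batt',rect(W[(W[:,2]>.018)&(W[:,2]<.03)]))
    W=cloud(c);print('dishrim',circ(box(W,.675,.15,.06,.0085,.03)))
E
```

```text
t: 2.0
tcp_pos: [0.3993, 0.3826, 0.2396]
tool_rot: [[-1.0, -0.0, 0.001], [-0.0, 1.0, 0.001], [-0.001, 0.001, -1.0]]
contact_force: [0.6, 0.5, -0.2]
finger_gap: 0.0851
grasp_force: 0.0
tcp [0.3993 0.3826 0.2396] xyaw -3.1413 tilt [-0.0005  0.0006] delta [-42.1 -82.6  96.6] mm; gap 0.0851 t 2.0
twist z 0.0
top 0.84 rest (array([466.4, -18.9,  69. , 156.2,  55. ]), 1929) batt (array([467.3, -17.7,  65.7, 156.2,  55. ]), 325)
dishrim (array([673.9, 149.7,  42.9]), 'mean', array([676.1, 149.7,  11.3]), 163)
dishrim (array([674.1, 150.7,  44.3]), 'mean', array([674.9, 147.6,  11.8]), 219)
```

```bash
python3 -m creep '[{"offset":[-0.021,-0.0413,0],"twist":[0,0,0],"jaw":0.085},{"offset":[-0.021,-0.0413,0],"twist":[0,0,0],"jaw":0.085},{"offset":[0,0,0.025],"twist":[0,0,0],"jaw":0.085},{"offset":[0,0,0.025],"twist":[0,0,0],"jaw":0.085},{"offset":[0,0,0.02],"twist":[0,0,0],"jaw":0.085},{"offset":[0,0,0.0],"twist":[0,0,0],"jaw":0.085},{"offset":[0,0,0.0],"twist":[0,0,0],"jaw":0.085}]' 40
python3 - <<'E'
from h import *
delta(.4415,.300,.143,np.pi)
c=read_camera('side');cv2.imwrite('pics/s1.png',cv2.resize(c['img'][230:400,200:420],None,fx=3,fy=3)[:,:,::-1])
E
```

```text
t: 2.9
tcp_pos: [0.4399, 0.3034, 0.1696]
tool_rot: [[-1.0, -0.003, -0.0], [-0.003, 1.0, 0.001], [0.0, 0.001, -1.0]]
contact_force: [0.9, 0.4, 0.7]
finger_gap: 0.0848
grasp_force: 0.0
tcp [0.4399 0.3034 0.1696] xyaw -3.1388 tilt [0.0003 0.0006] delta [-1.6 -3.4 26.6] mm; gap 0.0848 t 2.9
twist z 0.003
```

View pics/s1.png

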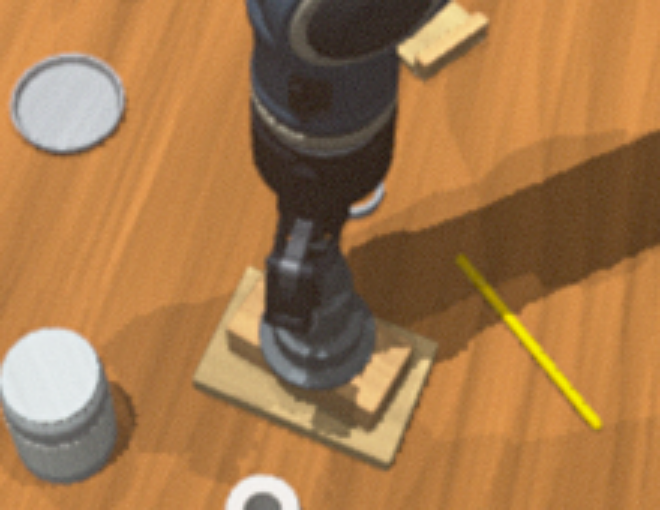

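The open gripper is around the cap at crop px (300,270), and everything still stands.

```bash
python3 -m creep '[{"offset":[-0.0016,-0.0034,0],"twist":[0,0,0],"jaw":0.085},{"offset":[0,0,0.013],"twist":[0,0,0],"jaw":0.085},{"offset":[0,0,0.0135],"twist":[0,0,0],"jaw":0.085},{"offset":[0,0,0],"twist":[0,0,0],"jaw":0.085},{"offset":[0,0,0],"twist":[0,0,0],"jaw":0.085}]' 40
python3 - <<'E'
from h import *
delta(.4415,.300,.143,np.pi)
E
```

```text
t: 3.45
tcp_pos: [0.4416, 0.2981, 0.142]
tool_rot: [[-1.0, -0.0, -0.001], [-0.0, 1.0, -0.001], [0.001, -0.001, -1.0]]
contact_force: [0.6, 0.5, 0.1]
finger_gap: 0.0848
grasp_force: 0.0
tcp [0.4416 0.2981 0.142 ] xyaw -3.1414 tilt [ 0.0013 -0.0009] delta [ 0.1  1.9 -1. ] mm; gap 0.0848 t 3.45
twist z 0.0
```

```bash
python3 -m creep '[{"offset":[0,0.0015,-0.001],"twist":[0,0,0],"jaw":0.06},{"offset":[0,0,0],"twist":[0,0,0],"jaw":0.045},{"offset":[0,0,0],"twist":[0,0,0],"jaw":0.036},{"offset":[0,0,0],"twist":[0,0,0],"jaw":0.028},{"offset":[0,0,0],"twist":[0,0,0],"jaw":0.028},{"offset":[0,0,0],"twist":[0,0,0],"jaw":0.028},{"offset":[0,0,0],"twist":[0,0,0],"jaw":0.028}]' 30
python3 - <<'E'
from h import *
delta(.4415,.300,.143,np.pi)
E
```

```text
t: 4.15
tcp_pos: [0.4423, 0.3001, 0.1443]
tool_rot: [[-1.0, -0.0, 0.001], [-0.0, 1.0, 0.001], [-0.001, 0.001, -1.0]]
contact_force: [-1.2, -0.0, 3.9]
finger_gap: 0.0323
grasp_force: 30.2
tcp [0.4423 0.3001 0.1443] xyaw -3.1414 tilt [-0.0007  0.0007] delta [ 0.8 -0.1  1.3] mm; gap 0.0323 t 4.15
twist z 0.0
```

```bash
python3 -m creep '[{"offset":[0,0,-0.01],"twist":[0,0,0],"jaw":0.028},{"offset":[0,0,-0.02],"twist":[0,0,0],"jaw":0.028},{"offset":[0,0,-0.025],"twist":[0,0,0],"jaw":0.028},{"offset":[0,0,-0.025],"twist":[0,0,0],"jaw":0.028},{"offset":[0,0,0],"twist":[0,0,0],"jaw":0.028},{"offset":[0,0,0],"twist":[0,0,0],"jaw":0.028}]' 30
python3 - <<'E'
from h import *
delta(.4503,-.2995,.143,np.pi)
c=read_camera('top');W=cloud(c);print('coup',circ(box(W,.441,.30,.035,.12,.136)))
c=read_camera('side');W=cloud(c);print('coup',circ(box(W,.441,.30,.035,.12,.136)));cv2.imwrite('pics/s2.png',cv2.resize(c['img'][210:400,200:420],None,fx=3,fy=3)[:,:,::-1])
E
```

```text
t: 4.75
tcp_pos: [0.4419, 0.2997, 0.2241]
tool_rot: [[-1.0, -0.0, 0.0], [-0.0, 1.0, 0.0], [-0.0, 0.0, -1.0]]
contact_force: [-0.7, -0.2, -1.2]
finger_gap: 0.0322
grasp_force: 29.8
tcp [0.4419 0.2997 0.2241] xyaw -3.1414 tilt [-0.0003  0.0003] delta [  -8.3 -599.2   80.9] mm; gap 0.0322 t 4.75
twist z 0.0
coup (array([436.5, 296. ,  22. ]), 'mean', array([430.4, 293.1, 128.6]), 148)
coup (array([442.4, 300.6,  23.4]), 'mean', array([441.8, 303. , 129.3]), 405)
```

View pics/s2.png

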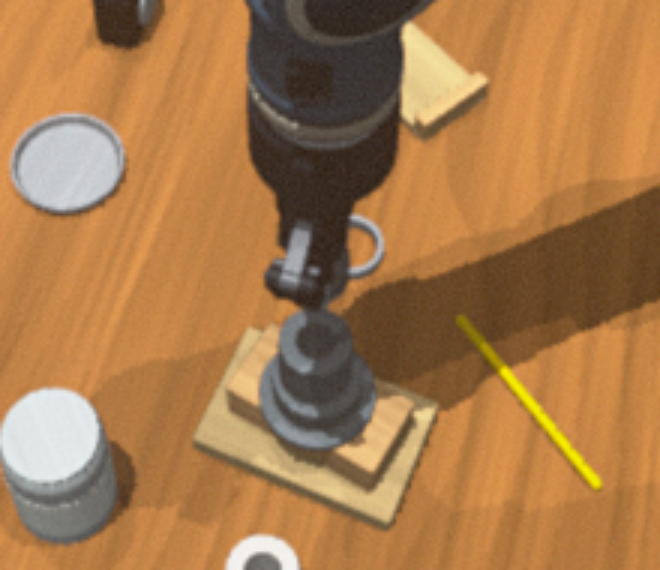

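The cap is held at crop px (320,285), and the coupling stands on the flange at (320,340). Carrying the cap to the tray.

```bash
python3 -m creep '[{"offset":[-0.005,-0.03,0],"twist":[0,0,0],"jaw":0.028},{"offset":[-0.005,-0.045,0],"twist":[0,0,0],"jaw":0.028},{"offset":[-0.005,-0.05,0],"twist":[0,0,0],"jaw":0.028},{"offset":[-0.005,-0.05,0],"twist":[0,0,0],"jaw":0.028},{"offset":[-0.005,-0.05,0],"twist":[0,0,0],"jaw":0.028},{"offset":[0,-0.05,0],"twist":[0,0,0],"jaw":0.028},{"offset":[0,-0.05,0],"twist":[0,0,0],"jaw":0.028},{"offset":[0,-0.05,0],"twist":[0,0,0],"jaw":0.028},{"offset":[0,-0.05,0],"twist":[0,0,0],"jaw":0.028},{"offset":[0,-0.05,0],"twist":[0,0,0],"jaw":0.028}]' 30
python3 - <<'E'
from h import *
delta(.4503,-.2995,.06,np.pi)
E
```

```text
t: 5.85
tcp_pos: [0.4659, -0.1761, 0.2227]
tool_rot: [[-1.0, -0.0, -0.002], [-0.0, 1.0, 0.001], [0.002, 0.001, -1.0]]
contact_force: [1.0, 0.1, 0.2]
finger_gap: 0.0326
grasp_force: 29.9
tcp [ 0.4659 -0.1761  0.2227] xyaw -3.1412 tilt [0.002  0.0006] delta [  15.3 -123.5  162.7] mm; gap 0.0326 t 5.85
twist z 0.0
```

```bash
python3 -m creep '[{"offset":[0.005,-0.04,0],"twist":[0,0,0],"jaw":0.028},{"offset":[0.005,-0.042,0],"twist":[0,0,0],"jaw":0.028},{"offset":[0.005,-0.041,0],"twist":[0,0,0],"jaw":0.028},{"offset":[0,0,0.04],"twist":[0,0,0],"jaw":0.028},{"offset":[0,0,0.045],"twist":[0,0,0],"jaw":0.028},{"offset":[0,0,0.045],"twist":[0,0,0],"jaw":0.028},{"offset":[0,0,0.03],"twist":[0,0,0],"jaw":0.028},{"offset":[0,0,0],"twist":[0,0,0],"jaw":0.028},{"offset":[0,0,0],"twist":[0,0,0],"jaw":0.028}]' 30
python3 - <<'E'
from h import *
delta(.4503,-.2995,.0213,np.pi)
E
```

```text
t: 6.75
tcp_pos: [0.4516, -0.2974, 0.0634]
tool_rot: [[-1.0, 0.0, -0.002], [0.0, 1.0, 0.001], [0.002, 0.001, -1.0]]
contact_force: [0.4, -0.7, 0.9]
finger_gap: 0.0325
grasp_force: 30.0
tcp [ 0.4516 -0.2974  0.0634] xyaw 3.1416 tilt [0.0019 0.0005] delta [ 1.2 -2.1 42.1] mm; gap 0.0325 t 6.75
twist z -0.0
```

```bash
python3 -m creep '[{"offset":[0.001,-0.002,0.015],"twist":[0,0,0],"jaw":0.028},{"offset":[0,0,0.015],"twist":[0,0,0],"jaw":0.028},{"offset":[0,0,0.006],"twist":[0,0,0],"jaw":0.028},{"offset":[0,0,0.003],"twist":[0,0,0],"jaw":0.028},{"offset":[0,0,0.001],"twist":[0,0,0],"jaw":0.028},{"offset":[0,0,0],"twist":[0,0,0],"jaw":0.028}]' 30
python3 - <<'E'
from h import *
delta(.4503,-.2995,.0213,np.pi)
print(ctrl.observe()['contact_force'])
E
```

```text
t: 7.35
tcp_pos: [0.4516, -0.2997, 0.0246]
tool_rot: [[-1.0, -0.0, 0.001], [-0.0, 1.0, -0.001], [-0.001, -0.001, -1.0]]
contact_force: [-0.2, -1.3, 0.3]
finger_gap: 0.032
grasp_force: 30.0
tcp [ 0.4516 -0.2997  0.0246] xyaw -3.1413 tilt [-0.0013 -0.0006] delta [1.3 0.2 3.3] mm; gap 0.032 t 7.35
twist z 0.0
[-0.19620685 -1.26529873  0.34353879]
```

Stepping down to contact.

```bash
python3 -m creep '[{"offset":[0,0,0.0015],"twist":[0,0,0],"jaw":0.028},{"offset":[0,0,0.001],"twist":[0,0,0],"jaw":0.028},{"offset":[0,0,0],"twist":[0,0,0],"jaw":0.028}]' 30;  python3 -m creep '[{"offset":[0,0,0.0015],"twist":[0,0,0],"jaw":0.028},{"offset":[0,0,0],"twist":[0,0,0],"jaw":0.028},{"offset":[0,0,0],"twist":[0,0,0],"jaw":0.028}]' 30
```

```text
t: 7.65
tcp_pos: [0.4512, -0.2994, 0.0213]
tool_rot: [[-1.0, -0.0, 0.0], [-0.0, 1.0, 0.0], [-0.0, 0.0, -1.0]]
contact_force: [-0.4, 0.4, -0.6]
finger_gap: 0.0325
grasp_force: 30.0
t: 7.95
tcp_pos: [0.4511, -0.2994, 0.0212]
tool_rot: [[-1.0, 0.0, 0.001], [0.0, 1.0, 0.001], [-0.001, 0.001, -1.0]]
contact_force: [-3.6, 2.4, 12.9]
finger_gap: 0.0325
grasp_force: 31.3
```

```bash
python3 -m creep '[{"offset":[0,0,-0.001],"twist":[0,0,0],"jaw":0.036},{"offset":[0,0,0],"twist":[0,0,0],"jaw":0.042},{"offset":[0,0,0],"twist":[0,0,0],"jaw":0.046},{"offset":[0,0,0],"twist":[0,0,0],"jaw":0.046},{"offset":[0,0,-0.01],"twist":[0,0,0],"jaw":0.046},{"offset":[0,0,-0.02],"twist":[0,0,0],"jaw":0.05},{"offset":[0,0,-0.03],"twist":[0,0,0],"jaw":0.085},{"offset":[0,0,-0.04],"twist":[0,0,0],"jaw":0.085},{"offset":[0,0,-0.05],"twist":[0,0,0],"jaw":0.085},{"offset":[0,0,-0.05],"twist":[0,0,0],"jaw":0.085}]' 30
python3 - <<'E'
from h import *
for n in('top','side'):
    c=read_camera(n);W=cloud(c)
    print('cap',circ(box(W,.451,-.30,.03,.033,.05)))
    print('tray',rect(box(W,.4503,-.30,.08,.01,.018)))
    print('coup',circ(box(W,.441,.30,.035,.12,.136)))
    print('block',rect(box(W,.441,.30,.08,.048,.059)))
delta(.4415,.300,.235,np.pi)
E
```

```text
t: 8.95
tcp_pos: [0.4504, -0.2992, 0.223]
tool_rot: [[-1.0, 0.0, -0.0], [0.0, 1.0, 0.0], [0.0, 0.0, -1.0]]
contact_force: [0.1, -0.6, -0.8]
finger_gap: 0.0846
grasp_force: 0.0
cap (array([ 450.4, -298.9,   16.3]), 'mean', array([ 450.3, -298.7,   37.2]), 157)
tray (array([ 450.6, -302.1,   92.3,   93.2,   37. ]), 480)
coup (array([442.3, 297.9,  23.2]), 'mean', array([442. , 297.1, 128.6]), 331)
block (array([438.5, 295.3,  66.3, 110. ,  74.3]), 579)
cap (array([ 450.8, -296.7,   17.8]), 'mean', array([ 450.2, -293.4,   37.9]), 90)
tray (array([ 450.7, -300.3,   95.4,   98.4,   37. ]), 414)
coup (array([441.9, 300.2,  24.1]), 'mean', array([442.1, 302.9, 129.4]), 407)
block (array([440.7, 305.4,  66.6, 110.8,  75. ]), 594)
tcp [ 0.4544 -0.3022  0.2284] xyaw 3.1413 tilt [-0.0134 -0.0063] delta [ 13.  602.1 -10.5] mm; gap 0.0851 t 9.05
twist z -0.0
```

The cap is within 3 mm of the tray's centre. Back to the stack for the coupling.

```bash
python3 -m creep '[{"offset":[-0.005,0.03,-0.01],"twist":[0,0,0],"jaw":0.085},{"offset":[-0.005,0.045,0],"twist":[0,0,0],"jaw":0.085},{"offset":[-0.005,0.05,0],"twist":[0,0,0],"jaw":0.085},{"offset":[-0.005,0.05,0],"twist":[0,0,0],"jaw":0.085},{"offset":[0,0.05,0],"twist":[0,0,0],"jaw":0.085},{"offset":[0,0.05,0],"twist":[0,0,0],"jaw":0.085},{"offset":[0,0.05,0],"twist":[0,0,0],"jaw":0.085},{"offset":[0,0.05,0],"twist":[0,0,0],"jaw":0.085},{"offset":[0,0.05,0],"twist":[0,0,0],"jaw":0.085},{"offset":[0,0.05,0],"twist":[0,0,0],"jaw":0.085}]'
python3 - <<'E'
from h import *
delta(.442,.300,.16,np.pi)
E
```

```text
t: 10.05
tcp_pos: [0.4704, 0.1768, 0.2311]
tool_rot: [[-1.0, 0.0, 0.0], [0.0, 1.0, 0.0], [-0.0, 0.0, -1.0]]
contact_force: [2.0, -0.4, -0.3]
finger_gap: 0.0851
grasp_force: 0.0
tcp [0.4704 0.1768 0.2311] xyaw 3.1415 tilt [-0.0004  0.0002] delta [ 28.4 123.2  71.1] mm; gap 0.0851 t 10.05
twist z -0.0
```

```bash
python3 -m creep '[{"offset":[0.009,0.041,0],"twist":[0,0,0],"jaw":0.085},{"offset":[0.009,0.041,0],"twist":[0,0,0],"jaw":0.085},{"offset":[0.009,0.041,0],"twist":[0,0,0],"jaw":0.085},{"offset":[0,0,0],"twist":[0,0,0],"jaw":0.085},{"offset":[0,0,0.035],"twist":[0,0,0],"jaw":0.085},{"offset":[0,0,0.035],"twist":[0,0,0],"jaw":0.085},{"offset":[0,0,0],"twist":[0,0,0],"jaw":0.085},{"offset":[0,0,0],"twist":[0,0,0],"jaw":0.085}]'
python3 - <<'E'
from h import *
delta(.442,.300,.11,np.pi)
E
```

```text
t: 10.85
tcp_pos: [0.4441, 0.2975, 0.1611]
tool_rot: [[-1.0, 0.001, -0.0], [0.001, 1.0, -0.001], [0.0, -0.001, -1.0]]
contact_force: [0.2, 0.7, 0.6]
finger_gap: 0.0853
grasp_force: 0.0
tcp [0.4441 0.2975 0.1611] xyaw 3.141 tilt [ 0.0005 -0.0007] delta [ 2.1  2.6 51.1] mm; gap 0.0853 t 10.85
twist z -0.001
```

```bash
python3 -m creep '[{"offset":[0.002,0.0025,0],"twist":[0,0,0],"jaw":0.085},{"offset":[0,0,0.025],"twist":[0,0,0],"jaw":0.085},{"offset":[0,0,0.0255],"twist":[0,0,0],"jaw":0.085},{"offset":[0,0,0],"twist":[0,0,0],"jaw":0.07},{"offset":[0,0,0],"twist":[0,0,0],"jaw":0.058},{"offset":[0,0,0],"twist":[0,0,0],"jaw":0.05},{"offset":[0,0,0],"twist":[0,0,0],"jaw":0.04},{"offset":[0,0,0],"twist":[0,0,0],"jaw":0.04},{"offset":[0,0,0],"twist":[0,0,0],"jaw":0.04},{"offset":[0,0,0],"twist":[0,0,0],"jaw":0.04}]' 30
python3 - <<'E'
from h import *
delta(.442,.300,.11,np.pi)
E
```

```text
t: 11.85
tcp_pos: [0.443, 0.3013, 0.1125]
tool_rot: [[-1.0, 0.0, 0.003], [0.0, 1.0, 0.002], [-0.003, 0.002, -1.0]]
contact_force: [-0.8, -0.6, 6.0]
finger_gap: 0.045
grasp_force: 30.4
tcp [0.443  0.3013 0.1125] xyaw 3.1415 tilt [-0.0028  0.0022] delta [ 1.  -1.3  2.5] mm; gap 0.045 t 11.85
twist z -0.0
```

```bash
python3 -m creep '[{"offset":[0,0,-0.01],"twist":[0,0,0],"jaw":0.04},{"offset":[0,0,-0.025],"twist":[0,0,0],"jaw":0.04},{"offset":[0,0,-0.035],"twist":[0,0,0],"jaw":0.04},{"offset":[-0.02,-0.013,0],"twist":[0,0,0],"jaw":0.04},{"offset":[-0.04,-0.026,0],"twist":[0,0,0],"jaw":0.04},{"offset":[-0.04,-0.026,0],"twist":[0,0,0],"jaw":0.04},{"offset":[-0.04,-0.026,0],"twist":[0,0,0],"jaw":0.04},{"offset":[-0.04,-0.026,0],"twist":[0,0,0],"jaw":0.04},{"offset":[-0.03,-0.02,0],"twist":[0,0,0],"jaw":0.04},{"offset":[-0.02,-0.013,0],"twist":[0,0,0],"jaw":0.04}]' 30
python3 - <<'E'
from h import *
delta(.674,.1505,.065,np.pi)
E
```

```text
t: 12.85
tcp_pos: [0.6744, 0.1475, 0.1812]
tool_rot: [[-1.0, 0.003, 0.002], [0.003, 1.0, -0.001], [-0.002, -0.001, -1.0]]
contact_force: [-0.3, 0.2, -0.9]
finger_gap: 0.0451
grasp_force: 31.0
tcp [0.6744 0.1475 0.1812] xyaw 3.1384 tilt [-0.0019 -0.0009] delta [  0.6   3.1 116.2] mm; gap 0.0451 t 12.85
twist z -0.003
```

```bash
python3 -m creep '[{"offset":[0,0.002,0.03],"twist":[0,0,0],"jaw":0.04},{"offset":[0,0,0.04],"twist":[0,0,0],"jaw":0.04},{"offset":[0,0,0.035],"twist":[0,0,0],"jaw":0.04},{"offset":[0,0,0.02],"twist":[0,0,0],"jaw":0.04},{"offset":[0,0,0.01],"twist":[0,0,0],"jaw":0.04},{"offset":[0,0,0.005],"twist":[0,0,0],"jaw":0.04},{"offset":[0,0,0],"twist":[0,0,0],"jaw":0.04},{"offset":[0,0,0],"twist":[0,0,0],"jaw":0.04}]' 30
python3 - <<'E'
from h import *
delta(.674,.1505,.0305,np.pi)
E
```

```text
t: 13.65
tcp_pos: [0.673, 0.1529, 0.0419]
tool_rot: [[-1.0, -0.0, 0.003], [-0.0, 1.0, 0.001], [-0.003, 0.001, -1.0]]
contact_force: [-0.2, 0.2, -0.2]
finger_gap: 0.045
grasp_force: 31.0
tcp [0.673  0.1529 0.0419] xyaw -3.1415 tilt [-0.0026  0.0008] delta [-1.  -2.4 11.4] mm; gap 0.045 t 13.65
twist z 0.0
```

```bash
python3 -m creep '[{"offset":[-0.001,-0.002,0.005],"twist":[0,0,0],"jaw":0.04},{"offset":[0,0,0.003],"twist":[0,0,0],"jaw":0.04},{"offset":[0,0,0.001],"twist":[0,0,0],"jaw":0.04},{"offset":[0,0,0],"twist":[0,0,0],"jaw":0.04}]' 30;python3 -m creep '[{"offset":[0,0,0.0015],"twist":[0,0,0],"jaw":0.04},{"offset":[0,0,0],"twist":[0,0,0],"jaw":0.04},{"offset":[0,0,0],"twist":[0,0,0],"jaw":0.04}]' 30
```

```text
t: 14.05
tcp_pos: [0.6727, 0.1506, 0.0311]
tool_rot: [[-1.0, -0.0, -0.0], [-0.0, 1.0, 0.0], [0.0, 0.0, -1.0]]
contact_force: [1.0, -0.8, 0.2]
finger_gap: 0.0449
grasp_force: 31.0
t: 14.35
tcp_pos: [0.673, 0.1508, 0.0305]
tool_rot: [[-1.0, -0.0, 0.0], [-0.0, 1.0, 0.0], [-0.0, 0.0, -1.0]]
contact_force: [-2.2, -0.8, 4.3]
finger_gap: 0.0452
grasp_force: 31.4
```

```bash
python3 -m creep '[{"offset":[0,0,0.001],"twist":[0,0,0],"jaw":0.04},{"offset":[0,0,0],"twist":[0,0,0],"jaw":0.04},{"offset":[0,0,0],"twist":[0,0,0],"jaw":0.04}]' 30
```

```text
t: 14.65
tcp_pos: [0.673, 0.1507, 0.0305]
tool_rot: [[-1.0, -0.0, 0.0], [-0.0, 1.0, 0.0], [-0.0, 0.0, -1.0]]
contact_force: [-5.5, -1.4, 10.3]
finger_gap: 0.045
grasp_force: 31.8
```

Contact. Release and rise.

```bash
python3 -m creep '[{"offset":[0,0,-0.001],"twist":[0,0,0],"jaw":0.05},{"offset":[0,0,0],"twist":[0,0,0],"jaw":0.06},{"offset":[0,0,0],"twist":[0,0,0],"jaw":0.07},{"offset":[0,0,0],"twist":[0,0,0],"jaw":0.075},{"offset":[0,0,-0.015],"twist":[0,0,0],"jaw":0.08},{"offset":[0,0,-0.03],"twist":[0,0,0],"jaw":0.085},{"offset":[0,0,-0.04],"twist":[0,0,0],"jaw":0.085},{"offset":[0,0,-0.04],"twist":[0,0,0],"jaw":0.085},{"offset":[0,0,0],"twist":[0,0,0],"jaw":0.085}]' 30
python3 - <<'E'
from h import *
for n in('top','side'):
    c=read_camera(n);W=cloud(c)
    print('coup',circ(box(W,.674,.151,.03,.042,.055)))
    print('hub',circ(box(W,.440,.30,.06,.08,.092)))
    print('foot',circ(box(W,.440,.30,.06,.058,.068)))
    print('block',rect(box(W,.441,.30,.08,.048,.0575)))
    print('dish',circ(box(W,.674,.151,.06,.0085,.016)))
delta(.441,.300,.155,np.pi)
E
```

```text
t: 15.55
tcp_pos: [0.6772, 0.1514, 0.163]
tool_rot: [[-1.0, 0.0, 0.013], [0.0, 1.0, 0.004], [-0.013, 0.004, -1.0]]
contact_force: [1.1, -0.2, 0.4]
finger_gap: 0.0849
grasp_force: 0.0
coup (array([0., 0., 0.]), 'mean', array([nan, nan, nan]), 0)
hub (array([440.2, 298.4,  28.9]), 'mean', array([440. , 298.2,  84.9]), 394)
foot (array([442.9, 297.3,  40.1]), 'mean', array([437.4, 292. ,  61.4]), 346)
block (array([439.2, 298.8,  74.1, 109.9,  75.5]), 662)
dish (array([0., 0., 0.]), 'mean', array([nan, nan, nan]), 0)
coup (array([671.6, 151.8,  24.1]), 'mean', array([671.2, 153.9,  48.1]), 247)
hub (array([440.4, 301.2,  29.4]), 'mean', array([440. , 302.5,  86.4]), 488)
foot (array([436.1, 299.3,  54.9]), 'mean', array([438.5, 313.1,  62.6]), 442)
block (array([440.6, 304.7,  65.6, 110.8,  74.5]), 704)
dish (array([675.5, 148.7,  46.5]), 'mean', array([669. , 158.4,  12. ]), 184)
tcp [0.6737 0.1508 0.1571] xyaw -3.1414 tilt [-0.0033  0.0011] delta [232.6 149.2   1.5] mm; gap 0.085 t 15.65
twist z 0.0h.py:10: RuntimeWarning: Mean of empty slice.
  c,r=cv2.minEnclosingCircle((W[:,:2]*1000).astype(np.float32)); return np.round([*c,r],1),'mean',np.round(W.mean(0)*1000,1),len(W)
  ret = um.true_divide(
```

The coupling sits in the dish with its top at 0.048 m. Back for the flange.

```bash
python3 -m creep '[{"offset":[0.02,0.013,0],"twist":[0,0,0],"jaw":0.085},{"offset":[0.04,0.026,0],"twist":[0,0,0],"jaw":0.085},{"offset":[0.04,0.026,0],"twist":[0,0,0],"jaw":0.085},{"offset":[0.04,0.026,0],"twist":[0,0,0],"jaw":0.085},{"offset":[0.04,0.026,0],"twist":[0,0,0],"jaw":0.085},{"offset":[0.033,0.02,0],"twist":[0,0,0],"jaw":0.085},{"offset":[0.02,0.0125,0],"twist":[0,0,0],"jaw":0.085},{"offset":[0,0,0.015],"twist":[0,0,0],"jaw":0.085},{"offset":[0,0,0.015],"twist":[0,0,0],"jaw":0.085},{"offset":[0,0,0],"twist":[0,0,0],"jaw":0.085}]'
python3 - <<'E'
from h import *
delta(.4403,.3005,.075,np.pi)
E
```

```text
t: 16.65
tcp_pos: [0.4376, 0.2988, 0.1222]
tool_rot: [[-1.0, -0.001, -0.005], [-0.001, 1.0, -0.004], [0.005, -0.004, -1.0]]
contact_force: [-0.8, 0.1, 0.0]
finger_gap: 0.085
grasp_force: 0.0
tcp [0.4376 0.2988 0.1222] xyaw -3.1408 tilt [ 0.0052 -0.004 ] delta [-2.9  1.9 47.1] mm; gap 0.085 t 16.65
twist z 0.001
```

```bash
python3 -m creep '[{"offset":[-0.002,0.0015,0.01],"twist":[0,0,0],"jaw":0.085},{"offset":[0,0,0.02],"twist":[0,0,0],"jaw":0.085},{"offset":[0,0,0.015],"twist":[0,0,0],"jaw":0.085},{"offset":[0,0,0.002],"twist":[0,0,0],"jaw":0.085},{"offset":[0,0,0],"twist":[0,0,0],"jaw":0.085},{"offset":[0,0,0],"twist":[0,0,0],"jaw":0.085}]'
python3 - <<'E'
from h import *
delta(.4403,.3005,.074,np.pi)
E
```

```text
t: 17.25
tcp_pos: [0.4425, 0.3019, 0.0785]
tool_rot: [[-1.0, 0.0, 0.001], [0.0, 1.0, 0.001], [-0.001, 0.001, -1.0]]
contact_force: [-0.7, 0.2, -0.0]
finger_gap: 0.0849
grasp_force: 0.0
tcp [0.4425 0.3019 0.0785] xyaw 3.1416 tilt [-0.0011  0.001 ] delta [ 2.2 -1.5  4.5] mm; gap 0.0849 t 17.25
twist z -0.0
```

```bash
python3 -m creep '[{"offset":[0.002,-0.0015,0.004],"twist":[0,0,0],"jaw":0.08},{"offset":[0,0,0],"twist":[0,0,0],"jaw":0.07},{"offset":[0,0,0],"twist":[0,0,0],"jaw":0.062},{"offset":[0,0,0],"twist":[0,0,0],"jaw":0.052},{"offset":[0,0,0],"twist":[0,0,0],"jaw":0.052},{"offset":[0,0,0],"twist":[0,0,0],"jaw":0.052},{"offset":[0,0,0],"twist":[0,0,0],"jaw":0.052}]' 35
python3 - <<'E'
from h import *
delta(.4403,.3005,.074,np.pi)
E
```

```text
t: 17.95
tcp_pos: [0.44, 0.3002, 0.0745]
tool_rot: [[-1.0, -0.0, 0.0], [-0.0, 1.0, 0.0], [-0.0, 0.0, -1.0]]
contact_force: [-1.3, -1.0, 6.5]
finger_gap: 0.057
grasp_force: 36.9
tcp [0.44   0.3002 0.0745] xyaw -3.1412 tilt [-0.0003  0.0003] delta [-0.3  0.3  0.5] mm; gap 0.057 t 17.95
twist z 0.0
```

```bash
python3 -m creep '[{"offset":[0,0,-0.01],"twist":[0,0,0],"jaw":0.052},{"offset":[0,0,-0.025],"twist":[0,0,0],"jaw":0.052},{"offset":[0,0,-0.035],"twist":[0,0,0],"jaw":0.052},{"offset":[0,0,-0.02],"twist":[0,0,0],"jaw":0.052},{"offset":[-0.01,-0.02,0],"twist":[0,0,0],"jaw":0.052},{"offset":[-0.02,-0.044,0],"twist":[0,0,0],"jaw":0.052},{"offset":[-0.02,-0.044,0],"twist":[0,0,0],"jaw":0.052},{"offset":[-0.02,-0.044,0],"twist":[0,0,0],"jaw":0.052},{"offset":[-0.02,-0.044,0],"twist":[0,0,0],"jaw":0.052},{"offset":[-0.02,-0.044,0],"twist":[0,0,0],"jaw":0.052}]' 35
python3 - <<'E'
from h import *
delta(.661,-.189,.1,np.pi)
c=read_camera('side');cv2.imwrite('pics/s3.png',c['img'][:,:,::-1])
E
```

```text
t: 18.95
tcp_pos: [0.5504, 0.0584, 0.1644]
tool_rot: [[-1.0, -0.0, 0.001], [-0.0, 1.0, 0.0], [-0.001, 0.0, -1.0]]
contact_force: [1.0, 0.6, -1.0]
finger_gap: 0.0569
grasp_force: 37.8
tcp [0.5504 0.0584 0.1644] xyaw -3.1411 tilt [-0.0007  0.0004] delta [-110.4 -247.5   64.4] mm; gap 0.0569 t 18.95
twist z 0.0
```

View pics/s3.png

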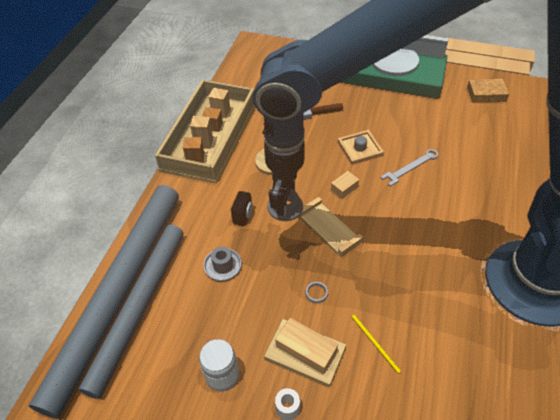

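The side picture shows the cap in the tray at (361,143), the coupling in the dish at (221,263), the flange held level at (284,205) and the block alone on its stand at (307,346). On to the dowel.

```bash
python3 -m creep '[{"offset":[-0.02,-0.044,0],"twist":[0,0,0],"jaw":0.052},{"offset":[-0.02,-0.045,0],"twist":[0,0,0],"jaw":0.052},{"offset":[-0.02,-0.045,0],"twist":[0,0,0],"jaw":0.052},{"offset":[-0.02,-0.045,0],"twist":[0,0,0],"jaw":0.052},{"offset":[-0.02,-0.044,0],"twist":[0,0,0],"jaw":0.052},{"offset":[-0.01,-0.022,0],"twist":[0,0,0],"jaw":0.052},{"offset":[0,0,0.02],"twist":[0,0,0],"jaw":0.052},{"offset":[0,0,0.03],"twist":[0,0,0],"jaw":0.052},{"offset":[0,0,0.015],"twist":[0,0,0],"jaw":0.052},{"offset":[0,0,0],"twist":[0,0,0],"jaw":0.052}]' 35
python3 - <<'E'
from h import *
delta(.661,-.189,.07,np.pi)
E
```

```text
t: 20.0
tcp_pos: [0.6581, -0.1838, 0.0961]
tool_rot: [[-1.0, -0.001, -0.006], [-0.001, 1.0, 0.002], [0.006, 0.002, -1.0]]
contact_force: [-0.7, 0.6, -1.2]
finger_gap: 0.0569
grasp_force: 37.8
tcp [ 0.6581 -0.1838  0.0961] xyaw -3.1409 tilt [0.0055 0.0016] delta [-3.  -5.3 26.1] mm; gap 0.0569 t 20.0
twist z 0.001
```

```bash
python3 -m creep '[{"offset":[-0.001,-0.004,0.005],"twist":[0,0,0],"jaw":0.052},{"offset":[0,0,0.01],"twist":[0,0,0],"jaw":0.052},{"offset":[0,0,0.01],"twist":[0,0,0],"jaw":0.052},{"offset":[0,0,0],"twist":[0,0,0],"jaw":0.052},{"offset":[0,0,0],"twist":[0,0,0],"jaw":0.052}]' 35
python3 - <<'E'
from h import *
delta(.661,-.189,.0325,np.pi)
E
```

```text
t: 20.5
tcp_pos: [0.6609, -0.1887, 0.0735]
tool_rot: [[-1.0, -0.0, -0.0], [-0.0, 1.0, 0.0], [0.0, 0.0, -1.0]]
contact_force: [0.2, 0.7, -0.7]
finger_gap: 0.0575
grasp_force: 37.8
tcp [ 0.6609 -0.1887  0.0735] xyaw -3.1412 tilt [0.0004 0.0002] delta [-0.1 -0.3 41. ] mm; gap 0.0575 t 20.5
twist z 0.0
```

```bash
python3 -m creep '[{"offset":[0,0,0.01],"twist":[0,0,0],"jaw":0.052},{"offset":[0,0,0.01],"twist":[0,0,0],"jaw":0.052},{"offset":[0,0,0.01],"twist":[0,0,0],"jaw":0.052},{"offset":[0,0,0.006],"twist":[0,0,0],"jaw":0.052},{"offset":[0,0,0.002],"twist":[0,0,0],"jaw":0.052},{"offset":[0,0,0],"twist":[0,0,0],"jaw":0.052},{"offset":[0,0,0],"twist":[0,0,0],"jaw":0.052}]' 35
python3 -m creep '[{"offset":[0,0,0.0015],"twist":[0,0,0],"jaw":0.052},{"offset":[0,0,0],"twist":[0,0,0],"jaw":0.052},{"offset":[0,0,0],"twist":[0,0,0],"jaw":0.052}]' 35
python3 -m creep '[{"offset":[0,0,0.0015],"twist":[0,0,0],"jaw":0.052},{"offset":[0,0,0],"twist":[0,0,0],"jaw":0.052},{"offset":[0,0,0],"twist":[0,0,0],"jaw":0.052}]' 35
```

```text
t: 21.2
tcp_pos: [0.6613, -0.189, 0.036]
tool_rot: [[-1.0, -0.0, 0.001], [-0.0, 1.0, -0.0], [-0.001, -0.0, -1.0]]
contact_force: [0.9, 0.0, -1.1]
finger_gap: 0.0571
grasp_force: 37.8
t: 21.5
tcp_pos: [0.6611, -0.1889, 0.0345]
tool_rot: [[-1.0, -0.0, 0.0], [-0.0, 1.0, -0.0], [-0.0, -0.0, -1.0]]
contact_force: [-0.2, 0.3, -1.6]
finger_gap: 0.0574
grasp_force: 37.8
t: 21.8
tcp_pos: [0.6609, -0.1888, 0.0327]
tool_rot: [[-1.0, -0.0, -0.0], [-0.0, 1.0, 0.0], [0.0, 0.0, -1.0]]
contact_force: [0.1, -0.3, -1.4]
finger_gap: 0.0572
grasp_force: 37.9
```

```bash
python3 -m creep '[{"offset":[0,0,0.001],"twist":[0,0,0],"jaw":0.052},{"offset":[0,0,0],"twist":[0,0,0],"jaw":0.052},{"offset":[0,0,0],"twist":[0,0,0],"jaw":0.052}]' 35
python3 -m creep '[{"offset":[0,0,0.001],"twist":[0,0,0],"jaw":0.052},{"offset":[0,0,0],"twist":[0,0,0],"jaw":0.052},{"offset":[0,0,0],"twist":[0,0,0],"jaw":0.052}]' 35
```

```text
t: 22.1
tcp_pos: [0.661, -0.1889, 0.0326]
tool_rot: [[-1.0, -0.0, 0.0], [-0.0, 1.0, 0.0], [-0.0, 0.0, -1.0]]
contact_force: [-2.4, 1.4, 6.3]
finger_gap: 0.057
grasp_force: 38.4
t: 22.4
tcp_pos: [0.661, -0.1888, 0.0326]
tool_rot: [[-1.0, -0.0, 0.0], [-0.0, 1.0, 0.0], [-0.0, 0.0, -1.0]]
contact_force: [-4.6, 0.7, 10.2]
finger_gap: 0.0571
grasp_force: 38.8
```

```bash
python3 -m creep '[{"offset":[0,0,-0.001],"twist":[0,0,0],"jaw":0.062},{"offset":[0,0,0],"twist":[0,0,0],"jaw":0.072},{"offset":[0,0,0],"twist":[0,0,0],"jaw":0.082},{"offset":[0,0,0],"twist":[0,0,0],"jaw":0.085},{"offset":[0,0,0],"twist":[0,0,0],"jaw":0.085},{"offset":[0,0,-0.015],"twist":[0,0,0],"jaw":0.085},{"offset":[0,0,-0.03],"twist":[0,0,0],"jaw":0.085},{"offset":[0,0,-0.04],"twist":[0,0,0],"jaw":0.085},{"offset":[0.02,0.04,-0.02],"twist":[0,0,0],"jaw":0.085},{"offset":[0.02,0.044,0],"twist":[0,0,0],"jaw":0.085}]' 35
python3 - <<'E'
from h import *
for n in('top','side'):
    c=read_camera(n);W=cloud(c)
    print('hub',circ(box(W,.661,-.189,.06,.04,.052)))
    print('block',rect(box(W,.441,.30,.08,.051,.0595)), box(W,.441,.30,.08,.051,.0595).mean(0).round(4))
delta(.4403,.3005,.155,np.pi)
E
```

```text
t: 23.4
tcp_pos: [0.6234, -0.1069, 0.1419]
tool_rot: [[-1.0, 0.004, 0.009], [0.004, 1.0, -0.002], [-0.009, -0.002, -1.0]]
contact_force: [1.2, 1.2, -0.6]
finger_gap: 0.085
grasp_force: 0.0
hub (array([0., 0., 0.]), 'mean', array([nan, nan, nan]), 0)
block (array([438.9, 296.5,  56.5, 109.9,  75. ]), 1161) [0.4385 0.2965 0.0536]
hub (array([ 646.2, -187.7,   26.3]), 'mean', array([ 642.9, -188.3,   44.1]), 79)
block (array([439.2, 299.8,  57.5, 110.6,  74.6]), 1527) [0.438  0.3012 0.0547]
tcp [ 0.6197 -0.0966  0.1385] xyaw -3.1321 tilt [-0.      0.0056] delta [175.6 398.8 -14.3] mm; gap 0.085 t 23.5
twist z 0.01h.py:10: RuntimeWarning: Mean of empty slice.
  c,r=cv2.minEnclosingCircle((W[:,:2]*1000).astype(np.float32)); return np.round([*c,r],1),'mean',np.round(W.mean(0)*1000,1),len(W)
  ret = um.true_divide(
```

```bash
python3 -m creep '[{"offset":[0.02,0.044,-0.01],"twist":[0,0,0],"jaw":0.085},{"offset":[0.02,0.046,0],"twist":[0,0,0],"jaw":0.085},{"offset":[0.02,0.046,0],"twist":[0,0,0],"jaw":0.085},{"offset":[0.02,0.046,0],"twist":[0,0,0],"jaw":0.085},{"offset":[0.02,0.046,0],"twist":[0,0,0],"jaw":0.085},{"offset":[0.02,0.046,0],"twist":[0,0,0],"jaw":0.085},{"offset":[0.02,0.046,0],"twist":[0,0,0],"jaw":0.085},{"offset":[0.02,0.046,0],"twist":[0,0,0],"jaw":0.085},{"offset":[0,0,0],"twist":[0,0,0.13],"jaw":0.085},{"offset":[0,0,0],"twist":[0,0,0.13],"jaw":0.085}]'
python3 - <<'E'
from h import *
for n in('top','side'):
    c=read_camera(n);W=cloud(c)
    print('hub',circ(box(W,.661,-.189,.06,.04,.052)))
    print('post',circ(box(W,.661,-.189,.065,.009,.017)))
    if n=='top': print('coup',circ(box(W,.674,.151,.03,.042,.055)),'dish',circ(box(W,.674,.151,.06,.0085,.016)))
delta(.439,.2985,.09,2.876)
E
```

```text
t: 24.5
tcp_pos: [0.4606, 0.2623, 0.1477]
tool_rot: [[-0.966, 0.258, 0.001], [0.258, 0.966, 0.001], [-0.0, 0.001, -1.0]]
contact_force: [-0.3, -0.7, -0.4]
finger_gap: 0.0849
grasp_force: 0.0
hub (array([ 661.4, -188.9,   28.9]), 'mean', array([ 660.6, -188.5,   43.7]), 312)
post (array([ 661.8, -190.6,   46.4]), 'mean', array([ 658.1, -189.7,   12.4]), 403)
coup (array([672.5, 150. ,  23.3]), 'mean', array([671.7, 150. ,  47.4]), 234) dish (array([674.1, 149.7,  42.6]), 'mean', array([675.7, 147.4,  11.5]), 185)
hub (array([ 660.5, -186.6,   31. ]), 'mean', array([ 660.9, -184.9,   44.2]), 223)
post (array([ 660.1, -187.4,   46.9]), 'mean', array([ 681.8, -167.2,   13.1]), 91)
tcp [0.4614 0.2606 0.1476] xyaw 2.8831 tilt [-0.0008  0.0006] delta [31.4 30.9 57.6] mm; gap 0.0856 t 24.6
twist z 0.007
```

Flange and coupling both sit right. Now over the block.

```bash
python3 -m creep '[{"offset":[0.0155,0.0155,0],"twist":[0,0,0.007],"jaw":0.085},{"offset":[0.0155,0.0155,0],"twist":[0,0,0],"jaw":0.085},{"offset":[0,0,0.02],"twist":[0,0,0],"jaw":0.085},{"offset":[0,0,0.025],"twist":[0,0,0],"jaw":0.085},{"offset":[0,0,0.013],"twist":[0,0,0],"jaw":0.085},{"offset":[0,0,0],"twist":[0,0,0],"jaw":0.085},{"offset":[0,0,0],"twist":[0,0,0],"jaw":0.085}]'
python3 - <<'E'
from h import *
delta(.439,.2985,.037,2.876)
E
```

```text
t: 25.3
tcp_pos: [0.4401, 0.298, 0.0893]
tool_rot: [[-0.965, 0.264, 0.0], [0.264, 0.965, 0.0], [-0.0, 0.0, -1.0]]
contact_force: [-0.5, -0.4, 0.6]
finger_gap: 0.0853
grasp_force: 0.0
tcp [0.4401 0.298  0.0893] xyaw 2.8749 tilt [-0.0003  0.0005] delta [ 1.2  0.2 52.3] mm; gap 0.0853 t 25.3
twist z -0.001
```

```bash
python3 -m creep '[{"offset":[0.001,0,0.02],"twist":[0,0,0],"jaw":0.085},{"offset":[0,0,0.02],"twist":[0,0,0],"jaw":0.085},{"offset":[0,0,0.015],"twist":[0,0,0],"jaw":0.085},{"offset":[0,0,0],"twist":[0,0,0],"jaw":0.075},{"offset":[0,0,0],"twist":[0,0,0],"jaw":0.066},{"offset":[0,0,0],"twist":[0,0,0],"jaw":0.058},{"offset":[0,0,0],"twist":[0,0,0],"jaw":0.05},{"offset":[0,0,0],"twist":[0,0,0],"jaw":0.05},{"offset":[0,0,0],"twist":[0,0,0],"jaw":0.05},{"offset":[0,0,0],"twist":[0,0,0],"jaw":0.05}]' 45
python3 - <<'E'
from h import *
delta(.439,.2985,.033,2.876)
E
```

```text
t: 26.3
tcp_pos: [0.4395, 0.2988, 0.0353]
tool_rot: [[-0.965, 0.264, 0.002], [0.264, 0.965, 0.002], [-0.002, 0.002, -1.0]]
contact_force: [-0.1, -0.4, 6.3]
finger_gap: 0.0552
grasp_force: 49.6
tcp [0.4395 0.2988 0.0353] xyaw 2.8747 tilt [-0.0016  0.002 ] delta [ 0.4 -0.4  2.3] mm; gap 0.0552 t 26.3
twist z -0.001
```

```bash
python3 -m creep '[{"offset":[0,0,-0.01],"twist":[0,0,0],"jaw":0.05},{"offset":[0,0,-0.03],"twist":[0,0,0],"jaw":0.05},{"offset":[0,0,-0.04],"twist":[0,0,0],"jaw":0.05},{"offset":[0,0,-0.03],"twist":[0,0,0],"jaw":0.05},{"offset":[0,0,0],"twist":[0,0,0.115],"jaw":0.05},{"offset":[0,0,0],"twist":[0,0,0.115],"jaw":0.05},{"offset":[0,0,0],"twist":[0,0,0.115],"jaw":0.05},{"offset":[0,0,0],"twist":[0,0,0],"jaw":0.05}]' 45
python3 - <<'E'
from h import *
delta(.467,-.0165,.06,2.531)
for n in('top','side'):
    c=read_camera(n)
    r=spotter.regions_of(n,'rest')[0]
    m=cv2.dilate(r['region'].astype(np.uint8),np.ones((5,5)))>0
    W=cloud({**c,'depth':c['depth']*m})
    print(n,round(r['p'],2),np.round(r['pixel']),'rest',rect(W[(W[:,2]>.0065)&(W[:,2]<.03)]),'batt',rect(W[(W[:,2]>.02)&(W[:,2]<.03)]))
E
```

```text
t: 27.1
tcp_pos: [0.4382, 0.2983, 0.1443]
tool_rot: [[-0.819, 0.574, 0.0], [0.574, 0.819, 0.0], [-0.0, 0.0, -1.0]]
contact_force: [-1.7, -0.1, -1.8]
finger_gap: 0.0554
grasp_force: 48.7
tcp [0.4382 0.2983 0.1443] xyaw 2.5302 tilt [-0.      0.0004] delta [-204.3 -241.3   84.3] mm; gap 0.0554 t 27.1
twist z -0.001
top 0.6 [310. 249.] rest (array([467.6, -17.9,  65.9, 156.6,  55. ]), 1863) batt (array([467.4, -17.8,  65.7, 156.3,  55. ]), 296)
side 0.75 [351. 246.] rest (array([405.7,  28.4,  68. ,  18.8,  57.8]), 201) batt (array([407.7,  26.2,  66.5,  13.7,  56.8]), 123)
```

```bash
python3 -m creep '[{"offset":[-0.014,-0.0165,0],"twist":[0,0,0],"jaw":0.05},{"offset":[-0.029,-0.034,0],"twist":[0,0,0],"jaw":0.05},{"offset":[-0.029,-0.034,0],"twist":[0,0,0],"jaw":0.05},{"offset":[-0.029,-0.034,0],"twist":[0,0,0],"jaw":0.05},{"offset":[-0.029,-0.034,0],"twist":[0,0,0],"jaw":0.05},{"offset":[-0.029,-0.034,0],"twist":[0,0,0],"jaw":0.05},{"offset":[-0.029,-0.034,0],"twist":[0,0,0],"jaw":0.05},{"offset":[-0.016,-0.02,0],"twist":[0,0,0],"jaw":0.05},{"offset":[0,0,0],"twist":[0,0,0],"jaw":0.05},{"offset":[0,0,0],"twist":[0,0,0],"jaw":0.05}]' 45
python3 - <<'E'
from h import *
delta(.467,-.0165,.06,2.531)
E
```

```text
t: 28.3
tcp_pos: [0.4673, -0.0159, 0.1438]
tool_rot: [[-0.818, 0.575, -0.0], [0.575, 0.818, 0.0], [0.0, 0.0, -1.0]]
contact_force: [1.3, 1.2, -1.2]
finger_gap: 0.055
grasp_force: 48.7
tcp [ 0.4673 -0.0159  0.1438] xyaw 2.5291 tilt [0.0004 0.0003] delta [-0.1 -0.7 83.8] mm; gap 0.055 t 28.3
twist z -0.002
```

```bash
python3 -m creep '[{"offset":[0,0,0.025],"twist":[0,0,0],"jaw":0.05},{"offset":[0,0,0.035],"twist":[0,0,0],"jaw":0.05},{"offset":[0,0,0.025],"twist":[0,0,0],"jaw":0.05},{"offset":[0,0,0.015],"twist":[0,0,0],"jaw":0.05},{"offset":[0,0,0.008],"twist":[0,0,0],"jaw":0.05},{"offset":[0,0,0],"twist":[0,0,0],"jaw":0.05},{"offset":[0,0,0],"twist":[0,0,0],"jaw":0.05}]' 45
python3 - <<'E'
from h import *
delta(.467,-.0165,.0273,2.531)
for n in('top','side'):
    c=read_camera(n);W=cloud(c);print(n,rect(box(W,.467,-.0165,.09,.042,.054)))
E
```

```text
t: 29.0
tcp_pos: [0.468, -0.015, 0.0363]
tool_rot: [[-0.819, 0.573, 0.001], [0.573, 0.819, 0.0], [-0.001, 0.001, -1.0]]
contact_force: [0.7, -0.1, -1.6]
finger_gap: 0.0551
grasp_force: 48.6
tcp [ 0.468  -0.015   0.0363] xyaw 2.5311 tilt [-0.0005  0.0009] delta [-0.  -1.8  9. ] mm; gap 0.0551 t 29.0
twist z 0.0
top (array([442.3,  31.1,  10.9,  23.6,  87.4]), 20)
side (array([449.9,  -4.9,  78. ,  82.1,  68.8]), 199)
```

```bash
python3 -m creep '[{"offset":[0,-0.0015,0.004],"twist":[0,0,0],"jaw":0.05},{"offset":[0,0,0.003],"twist":[0,0,0],"jaw":0.05},{"offset":[0,0,0.001],"twist":[0,0,0],"jaw":0.05},{"offset":[0,0,0],"twist":[0,0,0],"jaw":0.05}]' 45;python3 -m creep '[{"offset":[0,0,0.0015],"twist":[0,0,0],"jaw":0.05},{"offset":[0,0,0],"twist":[0,0,0],"jaw":0.05},{"offset":[0,0,0],"twist":[0,0,0],"jaw":0.05}]' 45
```

```text
t: 29.5
tcp_pos: [0.4664, -0.017, 0.0276]
tool_rot: [[-0.819, 0.574, -0.0], [0.574, 0.819, 0.0], [0.0, -0.0, -1.0]]
contact_force: [0.0, -0.6, -1.5]
finger_gap: 0.0553
grasp_force: 48.6
t: 29.8
tcp_pos: [0.4665, -0.017, 0.0273]
tool_rot: [[-0.819, 0.574, 0.0], [0.574, 0.819, 0.001], [0.0, 0.001, -1.0]]
contact_force: [-4.6, 0.3, 11.4]
finger_gap: 0.055
grasp_force: 50.2
```

```bash
python3 -m creep '[{"offset":[0,0,0.001],"twist":[0,0,0],"jaw":0.05},{"offset":[0,0,0],"twist":[0,0,0],"jaw":0.05},{"offset":[0,0,0],"twist":[0,0,0],"jaw":0.05}]' 45
```

```text
t: 30.1
tcp_pos: [0.4665, -0.017, 0.0273]
tool_rot: [[-0.818, 0.575, -0.0], [0.575, 0.818, 0.001], [0.001, 0.001, -1.0]]
contact_force: [-6.8, -0.3, 22.4]
finger_gap: 0.055
grasp_force: 51.7
```

```bash
python3 -m creep '[{"offset":[0,0,-0.0015],"twist":[0,0,0],"jaw":0.06},{"offset":[0,0,0],"twist":[0,0,0],"jaw":0.07},{"offset":[0,0,0],"twist":[0,0,0],"jaw":0.08},{"offset":[0,0,0],"twist":[0,0,0],"jaw":0.085},{"offset":[0,0,0],"twist":[0,0,0],"jaw":0.085},{"offset":[0,0,-0.015],"twist":[0,0,0],"jaw":0.085},{"offset":[0,0,-0.03],"twist":[0,0,0],"jaw":0.085},{"offset":[0,0,-0.04],"twist":[0,0,0],"jaw":0.085},{"offset":[0,0,-0.04],"twist":[0,0,0],"jaw":0.085},{"offset":[0,0,-0.03],"twist":[0,0,0],"jaw":0.085}]'
python3 -m creep '[{"offset":[-0.02,0.03,0],"twist":[0,0,0],"jaw":0.085},{"offset":[-0.03,0.04,0],"twist":[0,0,0],"jaw":0.085},{"offset":[-0.03,0.04,0],"twist":[0,0,0],"jaw":0.085},{"offset":[-0.03,0.04,0],"twist":[0,0,0],"jaw":0.085},{"offset":[0,0,0],"twist":[0,0,0],"jaw":0.085},{"offset":[0,0,0],"twist":[0,0,0],"jaw":0.085}]'
python3 - <<'E'
from h import *
delta(.467,-.0165)
for n in('top','side'):
    c=read_camera(n);W=cloud(c);B=box(W,.467,-.0165,.09,.04,.054);print(n,rect(B),B.mean(0).round(4))
    cv2.imwrite(f'pics/{n}9.png',c['img'][:,:,::-1])
    print('cap',circ(box(W,.451,-.30,.03,.033,.05)),'hub',circ(box(W,.661,-.189,.06,.04,.052)))
    print('rest',rect(box(W,.467,-.0165,.088,.019,.03)))
E
```

```text
t: 31.1
tcp_pos: [0.4669, -0.0171, 0.1839]
tool_rot: [[-0.819, 0.575, 0.002], [0.575, 0.819, 0.0], [-0.001, 0.001, -1.0]]
contact_force: [1.0, 0.4, -0.0]
finger_gap: 0.085
grasp_force: 0.0
t: 31.7
tcp_pos: [0.6426, 0.043, 0.1804]
tool_rot: [[-0.819, 0.574, -0.002], [0.574, 0.819, -0.001], [0.001, -0.002, -1.0]]
contact_force: [-0.3, -0.5, 0.6]
finger_gap: 0.0848
grasp_force: 0.0
tcp [0.6426 0.043  0.1804] xyaw 2.5306 tilt [ 0.0014 -0.002 ] delta [ 109.7 -149.5    0.5] mm; gap 0.0848 t 31.7
top (array([487.2, -48.1,  29.7,  40.6,  54.8]), 139) [ 0.4896 -0.0547  0.0454]
cap (array([ 450.9, -299.1,   16.9]), 'mean', array([ 450.8, -298.6,   37.3]), 156) hub (array([ 661.6, -188.9,   28.9]), 'mean', array([ 661.7, -188.8,   43.6]), 308)
rest (array([521.4, -65.4,  49.3,  13.5,  54.1]), 116)
side (array([466.3, -14.4,  58. , 113.4,  55.2]), 972) [ 0.465  -0.0119  0.0466]
cap (array([ 450.1, -296.8,   18.2]), 'mean', array([ 449.7, -293.7,   38. ]), 86) hub (array([ 658.6, -186.9,   31. ]), 'mean', array([ 647.2, -183.7,   44.3]), 110)
rest (array([467. , -14.9,  67.8, 158.5,  55.5]), 400)
```

View pics/top9.png

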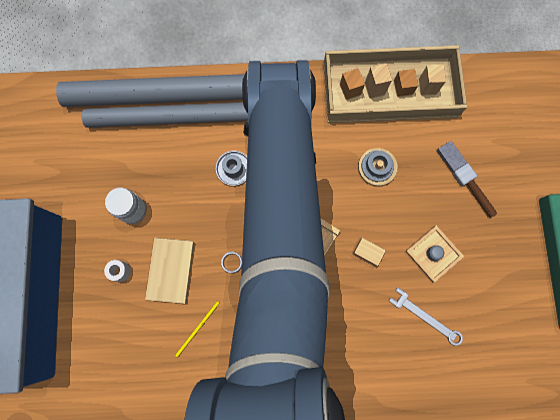

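The top picture shows the coupling in the dish at (232,168), the flange round the dowel at (378,166) and the cap in the tray at (436,253). The tin at (126,205) and the offcut at (369,251) have not moved. In the side camera the block fit is centred within 1 mm of the rest and in line with it, with its top at about 0.046 m. The arm is clear of everything, so I'm handing in.

```bash
python3 -c "
from cell import ctrl
print(ctrl.hand_in())"
```

```text
the job is handed in; nothing more can be done
None
```

I handed the job in at about 32 s of robot time: cap in the tray, coupling in the dish, flange over the dowel and block on the rest, each measured within about 3 mm of centre, with the glue tin and offcut unmoved; the hand-in returned no verdict.

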